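# Close the dry pot and set its purge valve

### The job

Put the loose cover on the steel pot, lowering it (not dropping it) until it sits fully down and level on the rim. Then screw the black wing knob of the needle valve beside the pot clockwise until the needle seats, and back it off a quarter turn. Finish still gripping the knob, held still at that setting, so that I can nip up the lock ring under it; leave the loose screwdriver, marker, heat sink and capacitor where they are.

Things in the scene. Friction and masses are not known exactly. Their poses are not given: they have to be found in the camera images.
- cover_grip (a point): grip centre of the loose round pot cover (about 160 g), on its axis, 35 mm above its underside, in its black round pull: 23 mm in diameter, from 20 to 47 mm above the underside, on a slim neck. The cover stands upright on the bench at the start, at any yaw. z axis = the cover's own upward axis.
- pot_cover: the same cover; origin at the centre of its underside. From the bottom: a locating spigot 77 mm in diameter and 7 mm deep, chamfered at its foot; an aluminium flange 97 mm in diameter, 5 mm thick (7 to 12 mm above the underside); neck and pull.
- pot_rim (a point): centre of the open mouth of the steel pot, in the plane of its rim, 62 mm above the bench; mouth 82 mm, outside 90 mm in diameter. The pot is fixed to a grey base plate (170 x 270 x 8 mm, fixed). With the cover home, spigot in the mouth and flange on the rim, cover_grip is 28 mm above this point. Axes of the station: x away from the robot at yaw 0, y left, z up; the valve stands at x -18, y -148 mm.
- knob_grip (a point): grip centre of the needle valve's black wing knob, on its screw axis, 96 mm above the bench when seated. The wing is a flat upright bar 48 mm long, 11 mm thick, reaching 12 mm above and 12 mm below this point; grip it across its thickness from above. x axis = along the wing to the ear with the white mark, z up. Fixed lock ring (23 mm wide) and collar (40 mm) begin 28 mm below this point.
- purge_knob (a joint): turn of the wing knob in rad: 0 = needle on its seat (hard stop); grows anticlockwise seen from above as the valve opens, to 4.5 at most. Starts 0.9 to 2.5 open. At 0 the white-marked ear points along pot_rim's x axis. A quarter turn is 1.57. Friction about 0.06 N m: it stays where it is left. The knob rises 2 mm per turn opened.
- valve_stem: the valve's screw with the wing knob that sits on it; origin on the screw axis 36 mm below knob_grip.
- driver_yellow: bystander: screwdriver with yellow and black handle, 160 mm long, lying at the right rear; loose. Origin at the middle of its underside.
- marker: bystander: marker pen, white with black cap, 132 mm long, lying at the left front; loose. Origin at the middle of its underside.
- heatsink_a: bystander: finned heat sink 40 x 40 x 18 mm, at the left; loose. Origin at the middle of its underside.
- capacitor_0: bystander: black capacitor, 18 mm in diameter, 32 mm tall, standing upright at the left; loose. Origin at the middle of its underside.
Not all that is in view belongs to the job. Leave any blue or purple look-alike of the pot_cover alone.

How it is judged:
By the outcome, as a careful person would: the job done as asked, in the order asked, and still so for the second after the job is handed in, while the arm keeps its last pose, push and grip.
It also fails if it takes over 64 s, if anything falls off the work surface, if the arm or the gripper's body presses on something with over 40 N, if the wrist force passes 120 N, or if a joint passes its speed limit or range.

### The arm

A 6-joint arm with a two-finger parallel gripper is mounted at the origin on a cart in front of the work surface, level with it; the furniture and walls round the work are solid. World frame = base frame: x ahead of the robot, y to its left, z up, the work surface at z = 0. Lengths are in mm, angles in rad, forces in N, time in s.
With the tool pointing down it reaches from about 350 to 975 mm from the base axis. Payload 7.1 kg.
Tool frame: the origin (TCP) lies at the very end of the fingers, on their centre line; the grasp point (between the pads) lies tcp_to_grasp behind it (tcp_to_grasp is the distance from the TCP to the grasp point, in mm); z points along the fingers, x is the direction in which the jaws open and shut, and the axes are right-handed (so a half turn about z gives the same grasp; the last joint's range is limited). The gripper opens to 88 mm and grips with 3 to 60 N. Pads are 20 mm wide; open, the fingers measure 115 mm over their backs; the gripper's body (75 mm by 178 mm) begins 61 mm behind the grasp point.
Start: joints at [-1.141, 0.423, 1.63, -0, 1.089, -0.019], TCP at [271.192, -563.08, 222.675] pointing down, gripper open.
Joint ranges: [-3, 3], [-0.9, 2.11], [0.09, 2.58], [-1.31, 4.45], [0.11, 2.69], [-2.54, 2.54]. Speed limits (rad/s): [2.39, 2.39, 3.01, 3.14, 3.14, 3.14].

### API

Orientations are given as a rotation vector (axis times angle).
In Python, from workcell import get_obs, get_image, close_job, recognise, mark_of, tcp_to_grasp gives the robot as it stands. The module is installed in compiled form; this text tells all that it offers.
- The arm moves only by the tool move_arm, never from a script. Its argument "motion" is a list of rows, each a list of 7 numbers: the shift along the world's x, y, z in mm, then the turn, a rotation vector about the world's x, y, z in rad, then the finger opening in mm, from 0 to 87.8. A call has 1 to 5 rows; each row is the pose to reach, as a shift and turn from the pose commanded when the call began; what a row does not reach only later rows make up. A row lasts 1/12 s, in which the tool goes at most 41.7 mm and 7.16 degrees, less where a joint would pass 70% of its speed; a pose out of reach is approached as far as the arm can. A call with a gripper value outside its range is refused whole. The fingers move at their own pace and stop on an object; the grip force is fixed at half the most. Time passes only in rows, so rows that repeat a pose let the fingers close. It gives the time, the measured TCP pose, the force and the opening at its end, in the units of the state.
- get_obs(): the state, without advancing time (a new reading comes with each control period).
- get_image(name): name is "scene" or "side" or "wrist"; returns a dict with "color" (420x560x3 uint8, red, green, blue), "mtx" (3x3 intrinsics, pixels), "camera_from_world" (4x4, takes a point from world to camera coordinates). Camera axes: x right, y up, looking along -z (the intrinsics and any distortion apply to the point x, -y, -z); pixel columns grow to the right and rows downward; lengths in mm; the calibration is good to about 2 mm. A picture is of the moment at which its call begins. There is no depth.
- close_job(): hands the job in, once; it reports no verdict.
Trained networks look in a picture, given as the dict that the camera call returned (one of the last four; its "shot" number tells which), for a name from the list of things; names that differ only in an ending like _2 or _b are one class to them, and where a whole thing is asked for, a point or a joint stands for the part that bears it (a point fixed in the world has none). Each returns a list of dicts, best first, with "p" (0 to 1); they miss things now and then, are a little off and sometimes report something else, mostly with a low value. They report only what shows in the picture. A call takes as long as a camera call. They do not tell look-alikes from the thing itself.
- recognise(picture, label): "bbox" ([centre column, centre row, width, height] in pixels, round what is visible of it).
- mark_of(picture, label): "location" ([row, column] in pixels: a listed point, or the origin of a listed thing).
The state is a dict: "t": time; "qpos": joint angles; "qvel": joint speeds; "joint_torque": joint torques, N m; "ee_pos": TCP position; "orientation": TCP orientation; "ft_force": force on the tool from outside, world axes, zero at the start; "moment": the same for the moment, N m; "width": finger opening in mm.
Only numpy, scipy, OpenCV 4.12 (cv2) and the standard library are available. Lean on these libraries where they do the work, as an engineer would, in place of code of your own. Each camera call takes 0.05 s, during which the arm holds its last target. There are 200 camera calls.

## Working session

There is one attempt and no reset: what is moved stays moved. The work goes in short steps, Python scripts to look and compute and a tool call to move; the robot and the scene stay as the last step left them, time stands still between calls to the robot, and variables do not carry over. Pictures are saved under pics/ and viewed, about 8 in all and at most 12, crops included, and the job is handed in when it is done.

Besides the shell and the picture viewer there is one more tool, called after "Emit:" as name(argument=value, ...), one argument or row to a line, values as JSON. move_arm: Moves the arm, as the interface text tells. Its arguments: {"type":"object","properties":{"motion":{"type":"array"}},"required":["motion"]}

```bash
mkdir -p pics; cat > h.py <<'E'
import numpy as np, cv2
from workcell import *
from scipy.optimize import least_squares
def ray(im,rc):
    K=im["mtx"];T=im["camera_from_world"];r,c=rc
    d=np.linalg.inv(K)@[c,r,1.];d=np.array([d[0],-d[1],-d[2]])
    R=T[:3,:3];o=-R.T@T[:3,3];v=R.T@d
    return o,v/np.linalg.norm(v)
def onz(im,rc,z):
    o,v=ray(im,rc);return o+v*(z-o[2])/v[2]
def proj(im,p):
    T=im["camera_from_world"];q=T[:3,:3]@np.asarray(p,float)+T[:3,3];u=im["mtx"]@[q[0],-q[1],-q[2]];return u[:2]/u[2]
def tri(l):
    A=np.zeros((3,3));b=np.zeros(3)
    for im,rc in l:
        o,v=ray(im,rc);P=np.eye(3)-np.outer(v,v);A+=P;b+=P@o
    return np.linalg.solve(A,b)
def save(im,n,crop=None,s=1):
    a=im["color"][:,:,::-1]
    if crop: a=a[crop[1]:crop[3],crop[0]:crop[2]]
    cv2.imwrite("pics/"+n,cv2.resize(a,None,fx=s,fy=s,interpolation=cv2.INTER_CUBIC))
E
python3 - <<'E'
from h import *
print(tcp_to_grasp,get_obs())
for n in ["scene","side","wrist"]:
    im=get_image(n);save(im,n+"0.png",s=1.4)
    o=ray(im,(210,280));print(n,list(im.keys()),o[0].round(),o[1].round(2))
    for l,z in [("cover_grip",35),("pot_cover",0),("pot_rim",62),("knob_grip",96.5),("valve_stem",60)]:
        print(l,[(round(d["p"],2),np.round(d["location"]),onz(im,d["location"],z).round(1)) for d in mark_of(im,l)])
E
```

```text
18.700000000000003 {'t': 0.0, 'qpos': array([-1.14099776e+00,  4.23839364e-01,  1.63066818e+00, -7.90246961e-06,
        1.08858403e+00, -1.90260519e-02]), 'qvel': array([-2.68251150e-03, -9.50468687e-04,  2.73517046e-05, -2.90365923e-04,
        9.90806315e-04, -5.28724168e-04]), 'joint_torque': array([ 1.43465659e-03, -5.44621181e+01, -2.73663211e+01,  6.45090756e-02,
        2.28318939e-02, -1.22860652e-04]), 'ee_pos': array([ 270.97270766, -562.6031838 ,  221.91118617]), 'orientation': array([-2.65939592e+00,  1.67095479e+00,  1.97494774e-03]), 'ft_force': array([ 0.3067582 ,  0.32257685, -0.27330982]), 'moment': array([0.02957126, 0.03266166, 0.03286826]), 'width': 87.93274046734297}
scene ['color', 'mtx', 'camera_from_world', 'shot'] [-125.  648.  921.] [ 0.51 -0.56 -0.66]
cover_grip [(0.94, array([214., 344.]), array([ 404.2, -207.1,   35. ])), (0.76, array([179., 351.]), array([ 485.5, -355.4,   35. ])), (0.73, array([164., 384.]), array([ 448.1, -490. ,   35. ]))]
pot_cover [(0.96, array([170., 384.]), array([ 453.9, -510.3,    0. ])), (0.93, array([221., 344.]), array([ 409
[... 631 characters left out ...]
1,   35. ])), (0.5, array([258., 264.]), array([ 407.9, -216.7,   35. ]))]
pot_cover [(0.75, array([341., 326.]), array([ 448.3, -507.2,    0. ])), (0.58, array([298., 317.]), array([ 489.2, -369.4,    0. ])), (0.58, array([271., 266.]), array([ 409.3, -225. ,    0. ]))]
pot_rim [(0.83, array([192., 266.]), array([517. , 106.9,  62. ]))]
knob_grip []
valve_stem [(0.67, array([213., 281.]), array([515.3, -44.6,  60. ]))]
wrist ['color', 'mtx', 'camera_from_world', 'shot'] [ 337. -531.  385.] [-0.24 -0.11 -0.97]
cover_grip [(0.74, array([ 18., 300.]), array([ 449.2, -501.1,   35. ]))]
pot_cover [(0.81, array([ 28., 301.]), array([ 451.7, -504. ,    0. ]))]
pot_rim []
knob_grip []
valve_stem []
```

View pics/scene0.png

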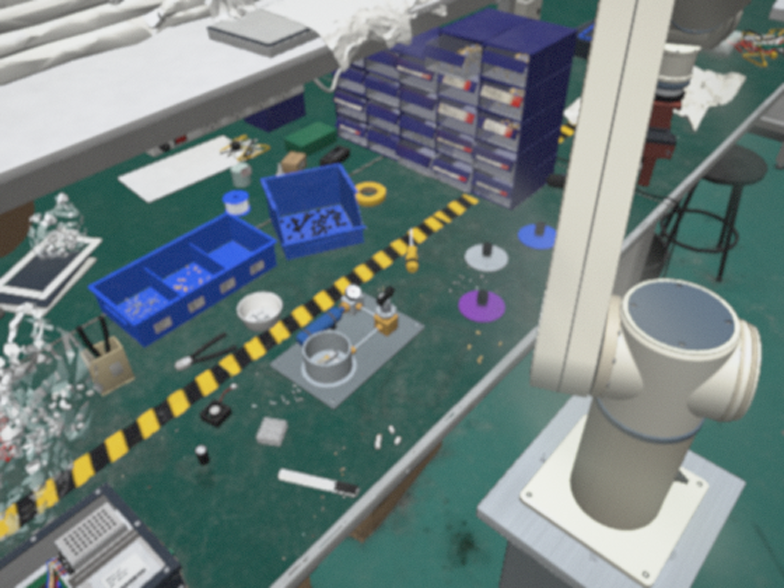

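View pics/side0.png

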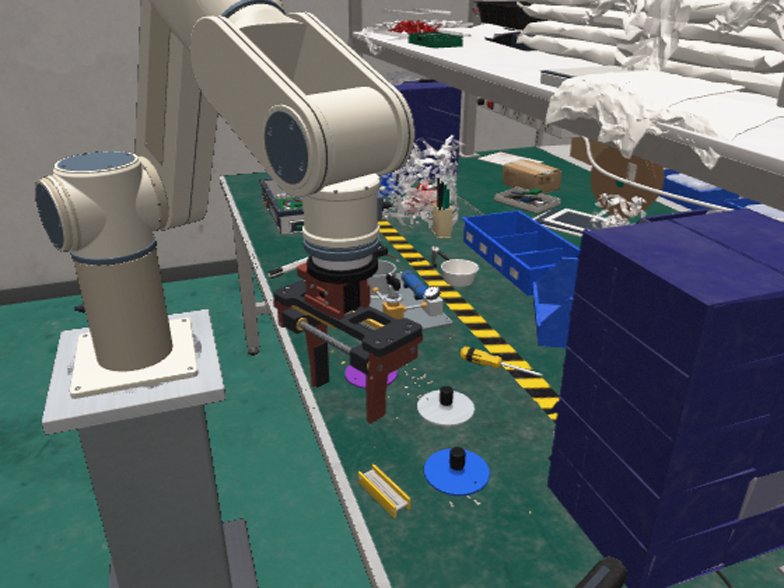

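The real cover is the aluminium one at scene pixel (348,184). The look-alikes are the purple one at (344,218) and the blue one at (384,168). The pot is at scene (234,249) and the valve at (275,215). I'll move above the aluminium cover and check it with the wrist camera.

Emit:
move_arm(
  motion=[
    [30,28,0,0,0,0,87.8],
    [60,55,0,0,0,0,87.8],
    [90,83,0,0,0,0,87.8],
    [120,111,0,0,0,0,87.8],
    [147,136,0,0,0,0,87.8],
  ],
)

```text
t: 1.32
ee_pos: [419.5, -425.4, 222.8]
orientation: [-2.66, 1.672, -0.0]
ft_force: [-0.9, 0.3, 0.2]
width: 87.8
```

Emit:
move_arm(
  motion=[
    [30,28,0,0,0,0,87.8],
    [60,55,0,0,0,0,87.8],
    [72,67,0,0,0,0,87.8],
    [72,67,0,0,0,0,87.8],
  ],
)

```text
t: 1.65
ee_pos: [492.8, -357.3, 222.8]
orientation: [-2.663, 1.666, -0.001]
ft_force: [-0.7, -0.2, -0.7]
width: 87.8
```

```bash
python3 - <<'E'
from h import *
o=get_obs();print(o["ee_pos"],o["orientation"],o["qpos"],o["ft_force"])
for n in ["wrist","scene","side"]:
    im=get_image(n);
    if n!="scene":save(im,n+"1.png",s=1.3)
    for l,z in [("cover_grip",35),("pot_cover",0),("pot_rim",62),("knob_grip",96.5),("valve_stem",60)]:
        print(n,l,[(round(d["p"],2),np.round(d["location"]),onz(im,d["location"],z).round(1)) for d in mark_of(im,l)])
E
```

```text
[ 492.84435351 -357.31576242  222.75014009] [-2.66291107e+00  1.66550202e+00 -8.39396785e-04] [-6.47258628e-01  3.99131398e-01  1.66744818e+00  8.85067183e-04
  1.07454558e+00  4.70157354e-01] [-0.72466962 -0.20387694 -0.69979548]
wrist cover_grip [(0.95, array([268., 366.]), array([ 451.6, -502.8,   35. ])), (0.64, array([190., 277.]), array([ 494.9, -352.5,   35. ])), (0.59, array([205., 144.]), array([ 405.6, -211.9,   35. ]))]
wrist pot_cover [(0.7, array([186., 281.]), array([ 495.3, -357.8,    0. ])), (0.69, array([258., 358.]), array([ 449.9, -503.4,    0. ])), (0.57, array([199., 159.]), array([ 407.4, -216.5,    0. ]))]
wrist pot_rim []
wrist knob_grip []
wrist valve_stem []
scene cover_grip [(0.81, array([177., 348.]), array([ 496.3, -357.7,   35. ])), (0.73, array([215., 342.]), array([ 408.6, -200. ,   35. ])), (0.4, array([310., 198.]), array([466.4, 289.7,  35. ])), (0.37, array([162., 387.]), array([ 449.3, -509. ,   35. ]))]
scene pot_cover [(0.83, array([185., 347.]), array([ 498.7, -360.6,    0. ])), (0.76, array([218., 343.]), array([ 416.2, -222.8,    0. ])), (0.5
[... 274 characters left out ...]
  60. ]))]
side cover_grip [(0.85, array([257., 264.]), array([ 409.9, -212. ,   35. ])), (0.8, array([330., 325.]), array([ 442.9, -510.5,   35. ])), (0.59, array([282., 322.]), array([ 504.1, -358.5,   35. ])), (0.58, array([294., 318.]), array([ 476.2, -397.7,   35. ]))]
side pot_cover [(0.85, array([299., 317.]), array([ 487.6, -373.2,    0. ])), (0.69, array([342., 327.]), array([ 450.3, -509.8,    0. ])), (0.55, array([272., 264.]), array([ 402.6, -226.4,    0. ]))]
side pot_rim [(0.67, array([190., 267.]), array([525.9, 116.7,  62. ]))]
side knob_grip [(0.52, array([199., 279.]), array([515.3, -24.6,  96.5]))]
side valve_stem [(0.67, array([215., 281.]), array([510.5, -52.8,  60. ]))]
```

View pics/wrist1.png

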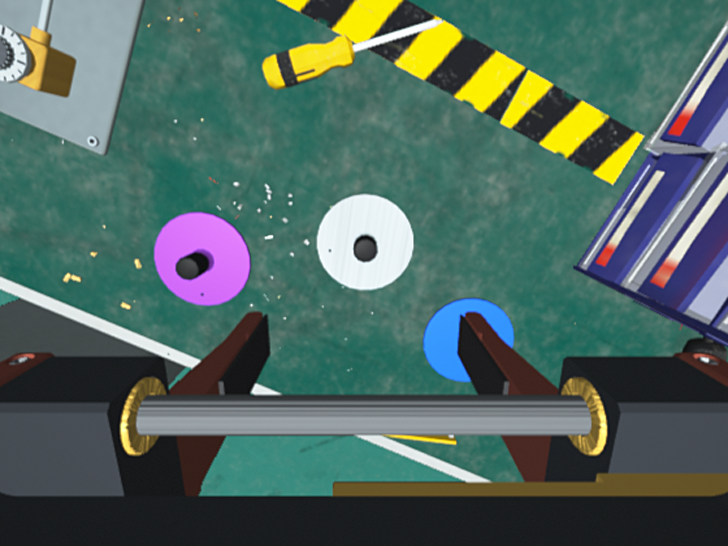

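Wrist view: the aluminium cover is at (281,186) px, purple is at left (155,199), blue at (361,262), and there is free space for the fingers. Next I'll refine its centre by segmentation.

```bash
python3 - <<'E'
from h import *
im=get_image("wrist");a=im["color"].astype(int)
m=((a.min(2)>165)&(a.max(2)-a.min(2)<30)).astype(np.uint8)
n,l,s,c=cv2.connectedComponentsWithStats(m)
k=l[180,260];print(s[k])
cn=max(cv2.findContours((l==k).astype(np.uint8),0,2)[0],key=len)
W=np.array([onz(im,(p[0][1],p[0][0]),12)[:2] for p in cn]).astype(np.float32)
print(cv2.minEnclosingCircle(W), W.min(0),W.max(0),(W.min(0)+W.max(0))/2)
print("dark pull top", end=" ")
d=((a.max(2)<75)).astype(np.uint8); d[:150]=0;d[215:]=0;d[:,:255]=0;d[:,310:]=0
n,l,s,c=cv2.connectedComponentsWithStats(d);k=1+np.argmax(s[1:,4]);print(s[k],c[k],onz(im,c[k][::-1],47))
print("cab",onz(im,(204,442),0),onz(im,(204,442),300))
E
```

```text
[ 243  146   74   74 3990]
((496.2474060058594, -356.313720703125), 48.3330078125) [ 448.20483 -404.1881 ] [ 544.5555 -308.3741] [ 496.38016 -356.28113]
dark pull top [271 178  17  20 210] [279.88571429 187.82857143] [ 497.87599112 -356.1549067    47.        ]
cab [ 5.65134714e+02 -5.68527023e+02 -5.68434189e-14] [ 558.06628121 -381.04124826  300.        ]
```

Emit:
move_arm(
  motion=[
    [2,0,-35,0,0,0,87.8],
    [3,1,-70,0,0,0,87.8],
    [3,1,-105,0,0,0,60],
    [3,1,-135,0,0,0,50],
    [3,1,-135,0,0,0,50],
  ],
)

```text
t: 3.02
ee_pos: [489.9, -356.5, 82.0]
orientation: [-2.659, 1.671, 0.016]
ft_force: [-2.1, 0.7, 0.1]
width: 71.2
```

```bash
python3 - <<'E'
from h import *
im=get_image("wrist");o=get_obs();print(o["ee_pos"],o["orientation"],o["width"],o["ft_force"])
a=im["color"].astype(int)
m=((a.min(2)>165)&(a.max(2)-a.min(2)<30)).astype(np.uint8)
n,l,s,c=cv2.connectedComponentsWithStats(m)
k=1+np.argmax(s[1:,4]);print(s[k])
cn=max(cv2.findContours((l==k).astype(np.uint8),0,2)[0],key=len)
W=np.array([onz(im,(p[0][1],p[0][0]),12)[:2] for p in cn]).astype(np.float32)
print(cv2.minEnclosingCircle(W),(W.min(0)+W.max(0))/2)
for l in ["cover_grip"]: print([(d["p"],d["location"],onz(im,d["location"],35)) for d in mark_of(im,l)])
save(im,"w2.png")
E
```

```text
[ 491.31318947 -357.55993133   84.92076042] [-2.65964389  1.67099339  0.01023506] 67.37191669652415 [-0.52983915 -0.02729881  0.20912289]
[ 227  156  116  112 9255]
((495.94427490234375, -356.3085021972656), 48.623023986816406) [ 495.90207 -356.54767]
[(0.9, [221.6, 284.9], array([ 497.70893881, -356.04717248,   35.        ])), (0.83, [247.9, 70.9], array([ 405.83752778, -215.55691155,   35.        ]))]
```

View pics/w2.png

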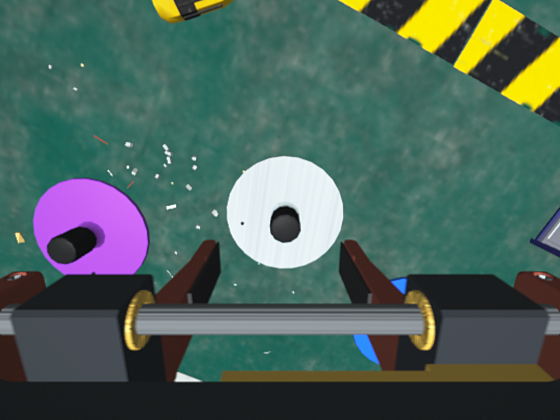

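Emit:
move_arm(
  motion=[
    [2,1,-10,0,0,0,50],
    [3,2,-20,0,0,0,50],
    [3,2,-30,0,0,0,50],
    [3,2,-30,0,0,0,50],
    [3,2,-30,0,0,0,50],
  ],
)

```text
t: 3.53
ee_pos: [496.0, -356.8, 57.4]
orientation: [-2.66, 1.671, 0.001]
ft_force: [-0.4, 0.0, 0.3]
width: 49.7
```

Emit:
move_arm(
  motion=[
    [0,0,0,0,0,0,50],
    [0,0,0,0,0,0,50],
  ],
)

```text
t: 3.7
ee_pos: [496.5, -357.3, 58.2]
orientation: [2.66, -1.671, 0.001]
ft_force: [0.7, -0.8, 0.0]
width: 50.2
```

Emit:
move_arm(
  motion=[
    [0,1,-15,0,0,0,50],
    [0,1,-30,0,0,0,50],
    [0,1,-40.5,0,0,0,50],
    [0,1,-40.5,0,0,0,50],
    [0,1,-40.5,0,0,0,50],
  ],
)

```text
t: 4.12
ee_pos: [496.0, -356.0, 16.9]
orientation: [-2.66, 1.671, 0.001]
ft_force: [0.2, 0.7, -0.2]
width: 50.3
```

Emit:
move_arm(
  motion=[
    [0,0,0,0,0,0,10],
    [0,0,0,0,0,0,10],
    [0,0,0,0,0,0,10],
    [0,0,0,0,0,0,10],
    [0,0,0,0,0,0,10],
  ],
)

```text
t: 4.53
ee_pos: [496.5, -356.3, 17.7]
orientation: [2.66, -1.671, 0.001]
ft_force: [-0.1, 0.1, 2.9]
width: 22.4
```

Emit:
move_arm(
  motion=[
    [0,0,0,0,0,0,10],
    [0,0,0,0,0,0,10],
    [0,0,0,0,0,0,10],
  ],
)

```text
t: 4.78
ee_pos: [496.5, -356.3, 17.7]
orientation: [2.66, -1.671, 0.001]
ft_force: [-0.8, 0.1, 6.5]
width: 22.5
```

Emit:
move_arm(
  motion=[
    [0,0,10,0,0,0,10],
    [0,0,30,0,0,0,10],
    [0,0,60,0,0,0,10],
    [0,0,95,0,0,0,10],
    [0,0,130,0,0,0,10],
  ],
)

```text
t: 5.2
ee_pos: [495.3, -355.3, 148.0]
orientation: [-2.66, 1.671, 0.004]
ft_force: [1.2, -0.3, -1.9]
width: 22.6
```

Emit:
move_arm(
  motion=[
    [0,10,35,0,0,0,10],
    [-2,30,60,0,0,0,10],
    [-6,60,80,0,0,0,10],
    [-11,95,95,0,0,0,10],
    [-17,133,105,0,0,0,10],
  ],
)

```text
t: 5.62
ee_pos: [479.2, -222.5, 254.2]
orientation: [-2.659, 1.673, -0.004]
ft_force: [1.2, 0.7, -1.7]
width: 22.7
```

Emit:
move_arm(
  motion=[
    [-6,38,0,0,0,0,10],
    [-12,77,0,0,0,0,10],
    [-18,116,0,0,0,0,10],
    [-24,155,0,0,0,0,10],
    [-30,194,0,0,0,0,10],
  ],
)

```text
t: 6.03
ee_pos: [447.9, -27.4, 252.4]
orientation: [2.66, -1.672, -0.0]
ft_force: [1.1, 0.7, -2.2]
width: 22.6
```

Emit:
move_arm(
  motion=[
    [-5,30,0,0,0,0,10],
    [-8,55,0,0,0,0,10],
    [-9,69,0,0,0,0,10],
    [-9,69,0,0,0,0,10],
    [-9,69,0,0,0,0,10],
  ],
)

```text
t: 6.45
ee_pos: [439.7, 40.4, 252.3]
orientation: [2.662, -1.668, -0.0]
ft_force: [1.0, -0.4, -1.3]
width: 22.5
```

```bash
python3 - <<'E'
from h import *
o=get_obs();print(o["ee_pos"],o["orientation"],o["qpos"],o["ft_force"],o["width"])
for n in ["wrist","scene","side"]:
    im=get_image(n);
    if n=="wrist":save(im,n+"3.png",s=1.4)
    else: np.save(n+"3.npy",im,allow_pickle=True)
    for l,z in [("cover_grip",35),("pot_rim",62),("knob_grip",96.5),("valve_stem",60)]:
        print(n,l,[(round(d["p"],2),np.round(d["location"]),onz(im,d["location"],z).round(1)) for d in mark_of(im,l)])
E
```

```text
[439.71903461  40.38082799 252.28094428] [ 2.66157080e+00 -1.66833618e+00 -2.14779009e-04] [ 6.47759562e-02  1.08362329e-01  1.98788438e+00 -2.50691665e-04
  1.04567095e+00  1.18472128e+00] [ 1.01334889 -0.41244346 -1.33988787] 22.52323081770682
wrist cover_grip [(0.64, array([271., 278.]), array([330.8,  -9.9,  35. ])), (0.59, array([284., 428.]), array([ 406. , -214.2,   35. ]))]
wrist pot_rim [(0.85, array([ 96., 253.]), array([526.4, 116.3,  62. ]))]
wrist knob_grip [(0.57, array([168., 376.]), array([515.2, -38.5,  96.5]))]
wrist valve_stem [(0.66, array([161., 364.]), array([518.2, -33.7,  60. ]))]
scene cover_grip [(0.83, array([185., 277.]), array([ 642.8, -183.8,   35. ])), (0.73, array([164., 385.]), array([ 445.5, -493. ,   35. ])), (0.56, array([211., 342.]), array([ 415.3, -214.2,   35. ]))]
scene pot_rim [(0.86, array([249., 234.]), array([525.6, 112.6,  62. ]))]
scene knob_grip [(0.54, array([210., 277.]), array([513.7, -41.7,  96.5]))]
scene valve_stem [(0.62, array([222., 272.]), array([519.6, -28.4,  60. ]))]
side cover_grip [(0.69, array([326., 327.]), array([ 451.7, -500.7,   35. ])), (0.67, array([258., 262.]), array([ 403.3, -216. ,   35. ])), (0.6, array([137., 246.]), array([632.5, 753.2,  35. ])), (0.5, array([263., 358.]), array([ 621.7, -315.7,   35. ]))]
side pot_rim [(0.87, array([187., 268.]), array([535. , 139.2,  62. ]))]
side knob_grip [(0.48, array([199., 281.]), array([522.2, -27. ,  96.5]))]
side valve_stem [(0.47, array([211., 282.]), array([522.8, -32.4,  60. ]))]
```

View pics/wrist3.png

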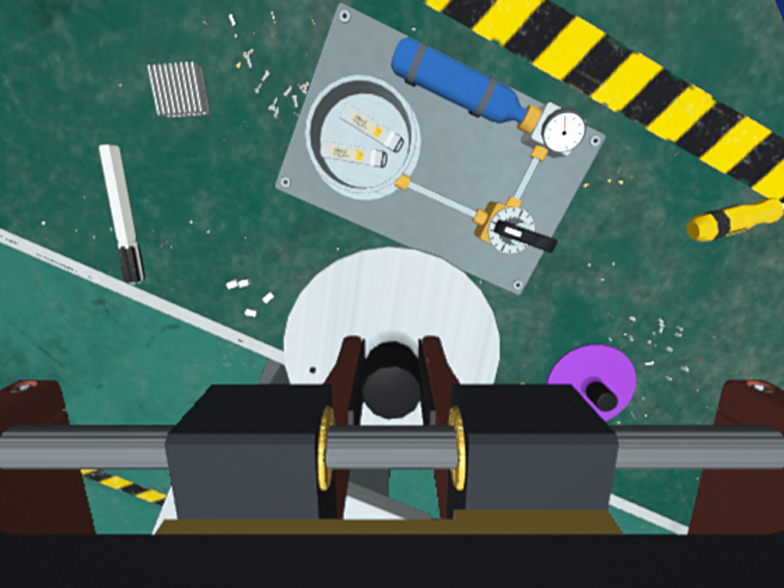

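The view is clear: pot mouth around (258,97) px, wing from (355,162) to (396,174) with the white mark on the left ear, and plate screws visible. I'll rectify the image to get metric fits.

```bash
python3 - <<'E'
from h import *
im=get_image("wrist")
for rc in [(16,344),(182,284),(141,596),(285,518)]: print(onz(im,(rc[0]/1.4,rc[1]/1.4),9).round(1))
S=[onz(im,(r/1.4,c/1.4),9) for r,c in [(16,344),(182,284),(141,596),(285,518)]]
print("yaw from x sides",[np.degrees(np.arctan2(*(a-b)[[1,0]])) for a,b in [(S[0],S[1]),(S[2],S[3])]],"y sides",[np.degrees(np.arctan2(*(a-b)[[1,0]]))-90 for a,b in [(S[0],S[2]),(S[1],S[3])]])
def rect(c,z,half,s):
    # out: up=+x world, left=+y
    n=2*half*s; w=np.array([[c[0]+half,c[1]+half,z],[c[0]+half,c[1]-half,z],[c[0]-half,c[1]-half,z],[c[0]-half,c[1]+half,z]])
    src=np.float32([proj(im,p) for p in w]);dst=np.float32([[0,0],[n,0],[n,n],[0,n]])
    return cv2.warpPerspective(im["color"],cv2.getPerspectiveTransform(src,dst),(n,n),flags=cv2.INTER_CUBIC)
A=rect((526,113),62,65,4);B=rect((515,-38),108,45,6)
B=cv2.resize(B,(520,520))
g=cv2.medianBlur(cv2.cvtColor(A,7),5)
for lo,hi in [(154,174),(172,192)]:
    c=cv2.HoughCircles(g,cv2.HOUGH_GRADIENT,1.5,10,param1=80,param2=30,minRadius=lo,maxRadius=hi)
    if c is not None: print([(526+65-v/4,113+65-u/4,r/4) for u,v,r in c[0][:4]])
cv2.imwrite("pics/rect.png",np.hstack([A,B])[:,:,::-1][:, :].copy() if 0 else cv2.resize(np.hstack([A,B])[:,:,::-1],(800,400)))
np.save("w3.npy",im,allow_pickle=True)
E
```

```text
[613.9 169.5   9. ]
[462.4 165.3   9. ]
[622.6 -83.4   9. ]
[471.5 -88.1   9. ]
yaw from x sides [np.float64(1.604889400347911), np.float64(1.773965684726149)] y sides [np.float64(1.9666617751841216), np.float64(2.0473443698625715)]
[(np.float32(527.8125), np.float32(111.4375), np.float32(41.1625)), (np.float32(525.5625), np.float32(113.3125), np.float32(43.2625)), (np.float32(520.3125), np.float32(105.0625), np.float32(40.7875)), (np.float32(527.8125), np.float32(105.8125), np.float32(38.725))]
[(np.float32(527.8125), np.float32(111.0625), np.float32(44.875)), (np.float32(524.8125), np.float32(107.6875), np.float32(46.1125)), (np.float32(525.5625), np.float32(112.9375), np.float32(43.225)), (np.float32(531.9375), np.float32(110.6875), np.float32(44.875))]
```

View pics/rect.png

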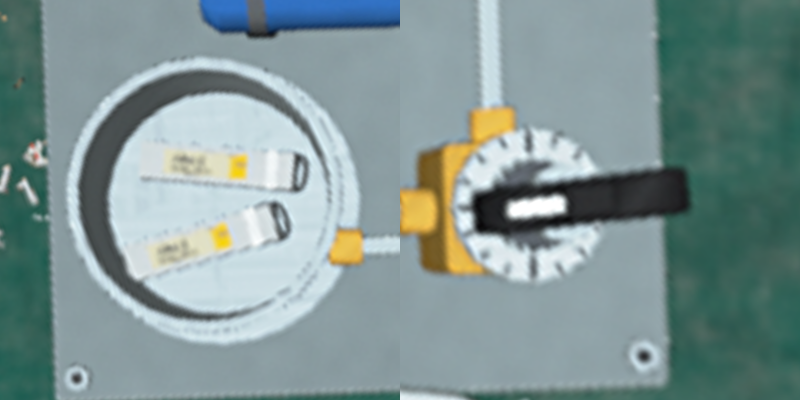

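Pot rim is at (527.8, 111.3) with both circles agreeing (radii 41.2 and 44.9). Station yaw is about 1.8°, the valve is about (514.5, −37), and the knob is about 1.64 rad open. Moving over the pot.

Emit:
move_arm(
  motion=[
    [20,16,0,0,0,0,10],
    [48,39,-10,0,0,0,10],
    [74,60,-35,0,0,0,10],
    [86,70,-65,0,0,0,10],
    [88,71.5,-95,0,0,0,10],
  ],
)

```text
t: 7.67
ee_pos: [531.6, 113.6, 156.7]
orientation: [-2.659, 1.668, -0.005]
ft_force: [-0.1, -0.2, -2.2]
width: 22.2
```

Emit:
move_arm(
  motion=[
    [0,0,-25,0,0,0,10],
    [0,0,-45,0,0,0,10],
    [0,0,-58,0,0,0,10],
    [0,0,-58,0,0,0,10],
    [0,0,-58,0,0,0,10],
  ],
)

```text
t: 8.08
ee_pos: [527.9, 111.4, 98.7]
orientation: [2.659, -1.671, -0.002]
ft_force: [0.4, 0.7, -1.5]
width: 22.0
```

```bash
python3 - <<'E'
from h import *
o=get_obs();print(o["ee_pos"],o["ft_force"],o["width"])
a=get_image("scene");b=get_image("side")
A=cv2.resize(a["color"][190:310,174:294],(400,400),interpolation=2);B=cv2.resize(b["color"][130:250,205:325],(400,400),interpolation=2)
cv2.imwrite("pics/hov.png",np.hstack([A,B])[:,:,::-1])
E
```

```text
[527.86096481 111.42730881  98.66735178] [ 0.36515954  0.71431323 -1.51391368] 21.981516492486094
```

View pics/hov.png

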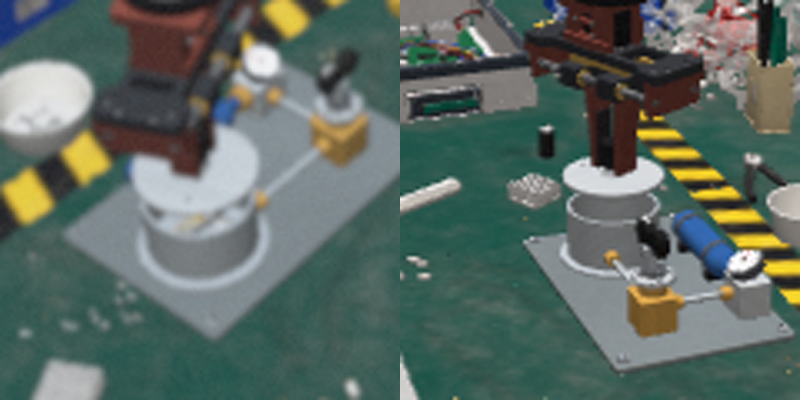

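The cover is centred over the pot in both views. Lowering it gently.

Emit:
move_arm(
  motion=[
    [0,0,-7,0,0,0,10],
    [0,0,-13,0,0,0,10],
    [0,0,-17,0,0,0,10],
    [0,0,-19,0,0,0,10],
    [0,0,-20.5,0,0,0,10],
  ],
)

```text
t: 8.6
ee_pos: [528.0, 111.4, 78.3]
orientation: [2.66, -1.671, -0.001]
ft_force: [-0.6, -0.1, -1.4]
width: 22.4
```

Emit:
move_arm(
  motion=[
    [0,0,-1.5,0,0,0,10],
    [0,0,-3,0,0,0,10],
    [0,0,-3,0,0,0,10],
  ],
)

```text
t: 8.85
ee_pos: [528.1, 111.4, 75.5]
orientation: [2.66, -1.671, -0.0]
ft_force: [-0.3, -0.4, -1.7]
width: 22.4
```

Emit:
move_arm(
  motion=[
    [0,0,-1,0,0,0,10],
    [0,0,-2,0,0,0,10],
    [0,0,-2.5,0,0,0,10],
    [0,0,-2.5,0,0,0,10],
  ],
)

```text
t: 9.18
ee_pos: [528.2, 111.4, 73.1]
orientation: [2.66, -1.671, -0.0]
ft_force: [-0.2, -1.1, -1.8]
width: 22.3
```

Emit:
move_arm(
  motion=[
    [0,0,-0.5,0,0,0,10],
    [0,0,-0.5,0,0,0,10],
    [0,0,-1,0,0,0,10],
    [0,0,-1,0,0,0,10],
  ],
)

```text
t: 9.52
ee_pos: [528.3, 111.5, 72.7]
orientation: [-2.66, 1.671, -0.0]
ft_force: [-2.3, -0.4, 4.5]
width: 22.4
```

Contact came at z 72.7, as predicted. Releasing.

Emit:
move_arm(
  motion=[
    [0,0,0,0,0,0,26],
    [0,0,0,0,0,0,32],
    [0,0,0,0,0,0,44],
    [0,0,0,0,0,0,50],
    [0,0,0,0,0,0,50],
  ],
)

```text
t: 9.93
ee_pos: [528.3, 111.4, 72.1]
orientation: [-2.66, 1.671, -0.0]
ft_force: [-0.1, -0.1, -0.1]
width: 48.1
```

Emit:
move_arm(
  motion=[
    [0,0,10,0,0,0,50],
    [0,0,30,0,0,0,50],
    [0,0,65,0,0,0,50],
    [0,0,100,0,0,0,50],
    [0,0,135,0,0,0,50],
  ],
)

```text
t: 10.35
ee_pos: [527.7, 111.3, 209.1]
orientation: [2.66, -1.671, -0.001]
ft_force: [1.4, -0.1, -0.1]
width: 50.0
```

Emit:
move_arm(
  motion=[
    [-1,-15,0,0,0,0.12,50],
    [-2,-30,0,0,0,0.24,50],
    [-4,-45,0,0,0,0.36,50],
    [-6,-60,0,0,0,0.48,50],
    [-7,-75,0,0,0,0.6,50],
  ],
)

```text
t: 10.77
ee_pos: [520.9, 35.8, 208.1]
orientation: [-3.037, 0.801, -0.001]
ft_force: [0.3, 0.9, -0.0]
width: 50.5
```

Emit:
move_arm(
  motion=[
    [-1,-15,0,0,0,0.12,50],
    [-2,-30,0,0,0,0.24,50],
    [-4,-45,0,0,0,0.36,50],
    [-6,-60,0,0,0,0.48,50],
    [-7,-74,0,0,0,0.6,50],
  ],
)

```text
t: 11.18
ee_pos: [513.9, -38.4, 207.9]
orientation: [3.139, 0.132, 0.001]
ft_force: [-1.3, 0.7, 0.3]
width: 50.0
```

Emit:
move_arm(
  motion=[
    [0,0,0,0,0,0.02,50],
    [0,0,0,0,0,0.02,50],
  ],
)

```text
t: 11.35
ee_pos: [514.2, -37.9, 207.8]
orientation: [-3.138, -0.149, -0.001]
ft_force: [0.1, -0.0, 0.5]
width: 49.9
```

```bash
python3 - <<'E'
from h import *
from scipy.spatial.transform import Rotation as R
o=get_obs();print(o["ee_pos"],R.from_rotvec(o["orientation"]).as_matrix()[:,0],o["qpos"],o["ft_force"])
im=get_image("wrist");print(ray(im,(210,280)))
for l,z in [("cover_grip",90),("pot_cover",55),("knob_grip",96.5),("valve_stem",60.5)]:
    print(l,[(round(d["p"],2),np.round(d["location"]),onz(im,d["location"],z).round(1)) for d in mark_of(im,l)])
save(im,"w4.png",s=1.3)
# flange circle at z=67
a=im["color"].astype(int);m=((a.min(2)>165)&(a.max(2)-a.min(2)<30)).astype(np.uint8)
n,l,s,c=cv2.connectedComponentsWithStats(m)
k=1+np.argmax(s[1:,4]);print(s[k])
cn=max(cv2.findContours((l==k).astype(np.uint8),0,2)[0],key=len)
W=np.array([onz(im,(p[0][1],p[0][0]),67)[:2] for p in cn]).astype(np.float32)
print(cv2.minEnclosingCircle(W),W.min(0),W.max(0))
E
```

```text
[514.22905607 -37.88639834 207.75256678] [9.95517018e-01 9.45803336e-02 6.53131841e-04] [-9.67471678e-02  2.82521670e-01  1.88273723e+00  2.47264921e-04
  9.75708173e-01 -1.91607678e-01] [ 0.08113876 -0.04519747  0.46183977]
(array([507.0109207 ,  35.39688328, 370.09981695]), array([ 0.0268658 , -0.25947934, -0.9653749 ]))
cover_grip [(0.91, array([ 43., 311.]), array([527.5, 110.8,  90. ]))]
pot_cover [(0.77, array([ 56., 306.]), array([526. , 108.5,  55. ]))]
knob_grip [(0.93, array([209., 282.]), array([516.6, -36.9,  96.5]))]
valve_stem [(0.83, array([199., 278.]), array([512.9, -36. ,  60.5]))]
[ 258    0  103  112 8451]
((527.1261596679688, 107.93689727783203), 51.80992126464844) [479.7314    56.210613] [575.95404 153.57127]
```

View pics/w4.png

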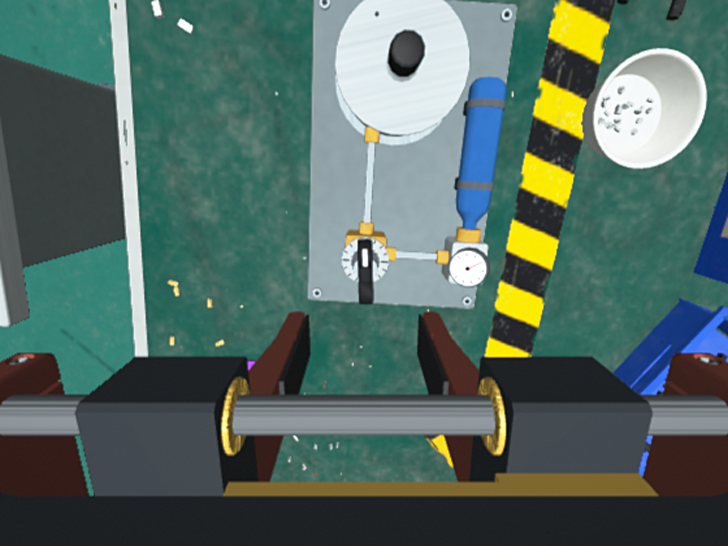

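The cover sits concentric on the pot, and the wing is at (281,209) px with its mark toward the pot. Next is a precise wing fit.

```bash
python3 - <<'E'
from h import *
im=get_image("wrist");z=108.6;c=(514.5,-37.);h=40;s=10
w=[[c[0]+h,c[1]+h,z],[c[0]+h,c[1]-h,z],[c[0]-h,c[1]-h,z],[c[0]-h,c[1]+h,z]];n=2*h*s
A=cv2.warpPerspective(im["color"],cv2.getPerspectiveTransform(np.float32([proj(im,p) for p in w]),np.float32([[0,0],[n,0],[n,n],[0,n]])),(n,n),flags=2)
g=A.max(2);m=(g<70).astype(np.uint8)
N,l,st,ce=cv2.connectedComponentsWithStats(m);k=1+np.argmax(st[1:,4])
cn=max(cv2.findContours((l==k).astype(np.uint8),0,2)[0],key=cv2.contourArea)
r=cv2.minAreaRect(cn);print("rect",r,"world",c[0]+h-r[0][1]/s,c[1]+h-r[0][0]/s,st[k])
vx,vy,x,y=cv2.fitLine(np.argwhere(l==k)[:,::-1].astype(np.float32),2,0,.01,.01).ravel()
print("dir world deg",np.degrees(np.arctan2(-vx,-vy))%180, "pt",c[0]+h-y/s,c[1]+h-x/s)
cv2.imwrite("pics/knob.png",A[:,:,::-1][100:700,100:700])
E
```

```text
rect ((371.90679931640625, 397.9503173828125), (106.74313354492188, 480.2660827636719), 84.4006576538086) world 514.7049682617187 -34.190679931640624 [  132   325   482   145 38442]
dir world deg 96.48707 pt 515.02325 -36.32802
```

View pics/knob.png

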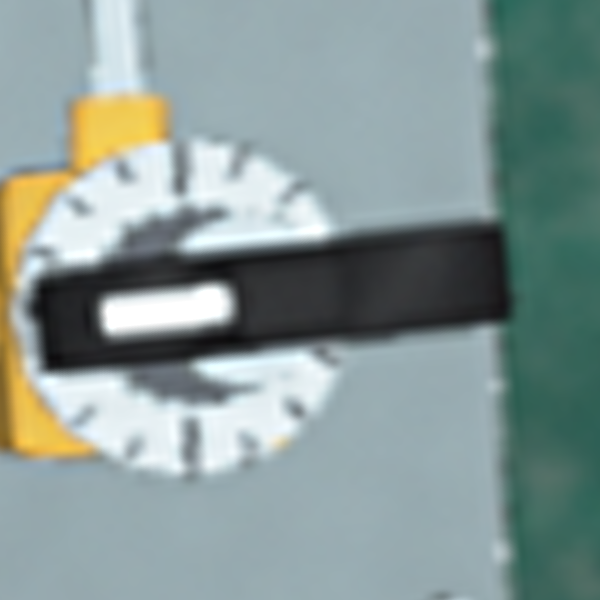

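Emit:
move_arm(
  motion=[
    [0,1,-30,0,0,0,50],
    [0,2,-60,0,0,0,50],
    [0,2,-80,0,0,0,50],
    [0,2,-88,0,0,0,50],
    [0,2,-88,0,0,0,50],
  ],
)

```text
t: 12.07
ee_pos: [512.9, -35.2, 117.5]
orientation: [-3.137, -0.154, 0.006]
ft_force: [-0.5, 0.2, 0.7]
width: 50.1
```

```bash
python3 - <<'E'
from h import *
o=get_obs();print(o["ee_pos"],o["ft_force"])
im=get_image("wrist");z=108.6;c=(514.5,-37.);h=40;s=10
print([(d["p"],onz(im,d["location"],96.6)) for d in mark_of(im,"knob_grip")],[(d["p"],onz(im,d["location"],60.6)) for d in mark_of(im,"valve_stem")])
w=[[c[0]+h,c[1]+h,z],[c[0]+h,c[1]-h,z],[c[0]-h,c[1]-h,z],[c[0]-h,c[1]+h,z]];n=2*h*s
A=cv2.warpPerspective(im["color"],cv2.getPerspectiveTransform(np.float32([proj(im,p) for p in w]),np.float32([[0,0],[n,0],[n,n],[0,n]])),(n,n),flags=2)
g=A.max(2);m=(g<70).astype(np.uint8)
N,l,st,ce=cv2.connectedComponentsWithStats(m)
for k in np.argsort(-st[1:,4])[:3]+1:
    cn=max(cv2.findContours((l==k).astype(np.uint8),0,2)[0],key=cv2.contourArea)
    r=cv2.minAreaRect(cn);print("rect",r[1],r[2],"world",c[0]+h-r[0][1]/s,c[1]+h-r[0][0]/s,st[k])
save(im,"w5.png",(140,100,420,310),2.4)
E
```

```text
[512.92637731 -35.15751118 117.47611601] [-0.49860886  0.18435445  0.73167297]
[(0.78, array([514.72223443, -36.81944413,  96.6       ]))] [(0.92, array([513.40124561, -35.07946373,  60.6       ]))]
rect (820.70654296875, 464.0852966308594) 84.2894058227539 world 513.3356506347657 -51.856439208984376 [  290     0   510   800 92404]
rect (112.1996078491211, 488.56707763671875) 82.72811889648438 world 514.7846618652344 -32.9859375 [  116   319   491   157 42750]
rect (1.0, 8.0) 90.0 world 512.85 -7.0 [ 96 416   9   2  17]
```

View pics/w5.png

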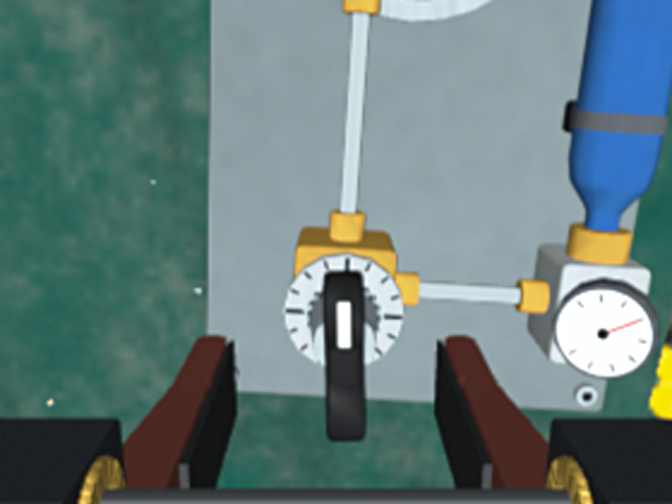

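Wing is at about (514.7, −34…−36), direction about 96°, between the jaws. Descending to grip it.

Emit:
move_arm(
  motion=[
    [0,0,0,0,0,0,50],
    [0,0,-15,0,0,0,50],
    [0,0,-30,0,0,0,50],
    [0,0,-41,0,0,0,50],
    [0,0,-41,0,0,0,50],
  ],
)

```text
t: 12.63
ee_pos: [513.4, -35.5, 77.2]
orientation: [-3.138, -0.154, 0.003]
ft_force: [-0.1, 0.7, 0.1]
width: 49.8
```

Emit:
move_arm(
  motion=[
    [0,0,0,0,0,0,30],
    [0,0,0,0,0,0,20],
    [0,0,0,0,0,0,5],
    [0,0,0,0,0,0,5],
    [0,0,0,0,0,0,5],
  ],
)

```text
t: 13.05
ee_pos: [514.6, -35.6, 78.7]
orientation: [3.138, 0.154, 0.002]
ft_force: [-0.2, 0.3, -1.0]
width: 20.1
```

Emit:
move_arm(
  motion=[
    [0,0,0,0,0,0,5],
    [0,0,0,0,0,0,5],
    [0,0,0,0,0,0,5],
    [0,0,0,0,0,0,5],
  ],
)

```text
t: 13.38
ee_pos: [515.2, -35.5, 78.6]
orientation: [3.138, 0.154, 0.003]
ft_force: [3.9, 1.2, 0.2]
width: 10.9
```

```bash
cat > st.py <<'E'
from h import *
from scipy.spatial.transform import Rotation as R
o=get_obs();M=R.from_rotvec(o["orientation"]).as_matrix()
print(o["t"],o["ee_pos"].round(2),"ang",np.arctan2(M[1,0],M[0,0]).round(4),"F",o["ft_force"].round(1),"M",o["moment"].round(3),"w",round(o["width"],1),"q6",o["qpos"][5].round(3))
E
python3 st.py
```

```text
13.3833 [515.18 -35.55  78.56] ang 0.0981 F [3.9 1.2 0.2] M [ 0.177 -0.613  0.065] w 10.9 q6 -0.19
```

Emit:
move_arm(
  motion=[
    [0.8,0,0,0,0,-0.05,5],
    [0.8,0,0,0,0,-0.1,5],
    [0.8,0,-0.1,0,0,-0.2,5],
    [0.8,0,-0.1,0,0,-0.3,5],
    [0.8,0,-0.1,0,0,-0.4,5],
  ],
)

```text
t: 13.8
ee_pos: [515.9, -35.6, 78.4]
orientation: [-3.105, 0.48, -0.003]
ft_force: [3.7, 0.8, 0.2]
width: 10.8
```

```bash
python3 st.py
```

```text
13.8 [515.93 -35.62  78.44] ang -0.3068 F [3.7 0.8 0.2] M [ 0.076 -0.768  0.08 ] w 10.8 q6 0.215
```

Emit:
move_arm(
  motion=[
    [0.5,0,0,0,0,-0.1,5],
    [0.5,0,-0.05,0,0,-0.2,5],
    [0.5,0,-0.1,0,0,-0.3,5],
    [0.5,0,-0.1,0,0,-0.4,5],
    [0.5,0,-0.15,0,0,-0.5,5],
  ],
)

```text
t: 14.22
ee_pos: [516.7, -36.0, 78.3]
orientation: [-2.889, 1.233, -0.004]
ft_force: [4.2, -3.0, -0.0]
width: 10.9
```

```bash
python3 st.py
```

```text
14.2167 [516.74 -36.01  78.28] ang -0.8065 F [ 4.2 -3.  -0. ] M [-0.472 -0.757  0.087] w 10.9 q6 0.715
```

Emit:
move_arm(
  motion=[
    [0,0,0,0,0,-0.1,5],
    [0,0,-0.05,0,0,-0.2,5],
    [0,0,-0.1,0,0,-0.3,5],
    [0,0,-0.1,0,0,-0.4,5],
    [0,0,-0.1,0,0,-0.5,5],
  ],
)

```text
t: 14.63
ee_pos: [517.2, -36.7, 78.2]
orientation: [-2.495, 1.909, -0.006]
ft_force: [5.5, -8.1, -2.6]
width: 10.6
```

```bash
python3 st.py
```

```text
14.6333 [517.19 -36.72  78.19] ang -1.3061 F [ 5.5 -8.1 -2.6] M [-1.248 -0.947  0.097] w 10.6 q6 1.215
```

Emit:
move_arm(
  motion=[
    [0.3,-0.7,0,0,0,0,5],
    [0.6,-1.4,0,0,0,0,5],
    [0.6,-1.6,0,0,0,-0.04,5],
    [0.6,-1.6,0,0,0,-0.08,5],
    [0.6,-1.6,0,0,0,-0.12,5],
  ],
)

```text
t: 15.05
ee_pos: [517.3, -37.2, 78.1]
orientation: [-2.378, 2.051, -0.003]
ft_force: [5.2, 0.5, -1.4]
width: 11.1
```

```bash
python3 st.py
```

```text
15.05 [517.25 -37.16  78.11] ang -1.4231 F [ 5.2  0.5 -1.4] M [ 0.13  -0.959  0.049] w 11.1 q6 1.328
```

Emit:
move_arm(
  motion=[
    [0.6,0,0,0,0,-0.02,5],
    [0.6,0,0,0,0,-0.04,5],
    [0.6,0,0,0,0,-0.06,5],
    [0.6,0,0,0,0,-0.06,5],
  ],
)

```text
t: 15.38
ee_pos: [517.3, -37.3, 78.1]
orientation: [-2.316, 2.121, -0.002]
ft_force: [4.4, -0.3, 1.0]
width: 10.7
```

```bash
python3 st.py
```

```text
15.3833 [517.28 -37.27  78.06] ang -1.4828 F [ 4.4 -0.3  1. ] M [ 0.034 -0.895 -0.044] w 10.7 q6 1.388
```

Emit:
move_arm(
  motion=[
    [0,0,0,0,0,-0.02,5],
    [0,0,0,0,0,-0.04,5],
    [0,0,0,0,0,-0.04,5],
  ],
)

```text
t: 15.63
ee_pos: [517.3, -37.3, 78.1]
orientation: [-2.273, 2.167, -0.002]
ft_force: [5.2, -0.4, 1.0]
width: 10.5
```

```bash
python3 st.py
```

```text
15.6333 [517.29 -37.31  78.05] ang -1.523 F [ 5.2 -0.4  1. ] M [-0.039 -0.894  0.072] w 10.5 q6 1.428
```

Emit:
move_arm(
  motion=[
    [0,0,0,0,0,-0.02,5],
    [0,0,0,0,0,-0.04,5],
    [0,0,0,0,0,-0.04,5],
  ],
)

```text
t: 15.88
ee_pos: [517.3, -37.4, 78.0]
orientation: [-2.231, 2.211, -0.002]
ft_force: [4.9, -1.8, 0.3]
width: 11.1
```

```bash
python3 st.py
```

```text
15.8833 [517.29 -37.36  78.02] ang -1.5622 F [ 4.9 -1.8  0.3] M [-0.01  -0.94   0.375] w 11.1 q6 1.468
```

Emit:
move_arm(
  motion=[
    [0,0,0,0,0,-0.015,5],
    [0,0,0,0,0,-0.03,5],
    [0,0,0,0,0,-0.03,5],
  ],
)

```text
t: 16.13
ee_pos: [517.3, -37.4, 78.0]
orientation: [-2.198, 2.244, -0.002]
ft_force: [5.2, -0.2, 0.8]
width: 11.3
```

```bash
python3 st.py
```

```text
16.1333 [517.27 -37.39  78.03] ang -1.5914 F [ 5.2 -0.2  0.8] M [-0.09  -0.956  0.536] w 11.3 q6 1.497
```

The seat is firmly reached: the moment rises steeply from about −1.54 rad of tool angle. I'll unload the wrist, open, recentre and regrip, so the wing's seated angle is a clean reference.

Emit:
move_arm(
  motion=[
    [0,0,0,0,0,0.03,5],
    [0,0,0,0,0,0.05,5],
    [0,0,0,0,0,0.05,24],
    [0,0,0,0,0,0.05,24],
    [-2,0,0,0,0,0.05,24],
  ],
)

```text
t: 16.55
ee_pos: [513.5, -37.1, 77.4]
orientation: [2.251, -2.189, -0.003]
ft_force: [-0.0, 1.1, -0.4]
width: 23.7
```

```bash
python3 st.py; python3 - <<'E'
from h import *
im=get_image("wrist")
print([(d["p"],onz(im,d["location"],96)) for d in mark_of(im,"knob_grip")],[(d["p"],onz(im,d["location"],60)) for d in mark_of(im,"valve_stem")])
save(im,"w6.png",s=1.4)
E
python3 st.py
```

```text
16.55 [513.46 -37.06  77.36] ang -1.5428 F [-0.   1.1 -0.4] M [ 0.076  0.066 -0.008] w 23.7 q6 1.448
[(0.71, array([539.86634231,  80.00493342,  96.        ])), (0.67, array([514.82970579, -37.8838461 ,  96.        ]))] [(0.68, array([517.85850672, -39.44567133,  60.        ]))]
16.7 [513.65 -37.1   77.48] ang -1.5424 F [ 1.  -0.  -0.3] M [0.03  0.023 0.042] w 23.9 q6 1.447
```

View pics/w6.png

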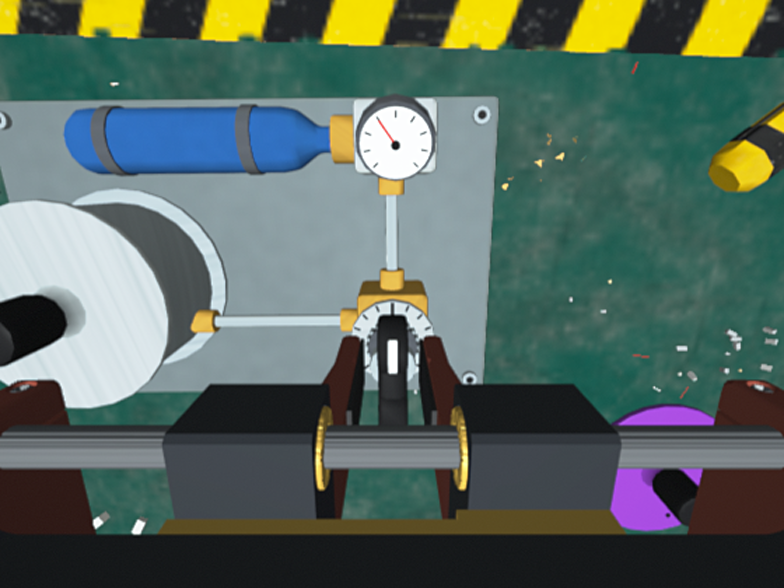

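The mark points away along the station x axis, so the needle is seated, and the wing is centred between the pads. Regripping.

Emit:
move_arm(
  motion=[
    [0.3,0,0.3,0,0,0,5],
    [0.3,0,0.3,0,0,0,5],
    [0.3,0,0.3,0,0,0,5],
    [0.3,0,0.3,0,0,0,5],
    [0.3,0,0.3,0,0,0,5],
  ],
)

```text
t: 17.12
ee_pos: [514.9, -37.4, 78.1]
orientation: [2.253, -2.189, 0.0]
ft_force: [0.0, -2.2, 0.9]
width: 10.9
```

```bash
python3 st.py
```

```text
17.1167 [514.9  -37.38  78.1 ] ang -1.5417 F [ 0.  -2.2  0.9] M [-0.382  0.094  0.167] w 10.9 q6 1.447
```

Emit:
move_arm(
  motion=[
    [0,0,0,0,0,-0.02,5],
    [0,0,0,0,0,-0.02,5],
    [0,0,0,0,0,-0.02,5],
  ],
)

```text
t: 17.37
ee_pos: [514.9, -37.4, 78.1]
orientation: [2.231, -2.211, 0.0]
ft_force: [-1.2, -4.0, 1.1]
width: 11.0
```

```bash
python3 st.py
```

```text
17.3667 [514.94 -37.35  78.1 ] ang -1.5616 F [-1.2 -4.   1.1] M [-0.603  0.111  0.431] w 11.0 q6 1.467
```

Seat reference is a tool angle of about −1.529 (Mz extrapolated to zero). Backing off to about +0.047, a turn of +1.608.

Emit:
move_arm(
  motion=[
    [0,-0.2,0,0,0,0.06,5],
    [0,-0.2,0,0,0,0.15,5],
    [0,-0.2,0,0,0,0.25,5],
    [0,-0.2,0.1,0,0,0.35,5],
    [0,-0.2,0.1,0,0,0.45,5],
  ],
)

```text
t: 17.78
ee_pos: [515.0, -37.6, 78.3]
orientation: [-2.672, 1.653, -0.0]
ft_force: [-0.6, -4.3, 1.1]
width: 10.7
```

```bash
python3 st.py
```

```text
17.7833 [515.04 -37.58  78.27] ang -1.1079 F [-0.6 -4.3  1.1] M [-0.691  0.088 -0.076] w 10.7 q6 1.012
```

Emit:
move_arm(
  motion=[
    [0,0,0,0,0,0.1,5],
    [0,0,0,0,0,0.2,5],
    [0,0,0.1,0,0,0.3,5],
    [0,0,0.1,0,0,0.4,5],
    [0,0,0.2,0,0,0.5,5],
  ],
)

```text
t: 18.2
ee_pos: [515.2, -37.7, 78.5]
orientation: [2.997, -0.94, 0.001]
ft_force: [0.0, -4.0, -2.1]
width: 10.7
```

```bash
python3 st.py
```

```text
18.2 [515.18 -37.75  78.46] ang -0.6078 F [ 0.  -4.  -2.1] M [-0.894 -0.086 -0.097] w 10.7 q6 0.512
```

Emit:
move_arm(
  motion=[
    [0,0,0,0,0,0.1,5],
    [0,0,0,0,0,0.2,5],
    [0,0,0.1,0,0,0.3,5],
    [0,0,0.1,0,0,0.4,5],
    [0,0,0.2,0,0,0.5,5],
  ],
)

```text
t: 18.62
ee_pos: [515.4, -37.8, 78.7]
orientation: [3.137, -0.169, 0.001]
ft_force: [0.4, -5.5, -2.3]
width: 10.7
```

```bash
python3 st.py
```

```text
18.6167 [515.4  -37.82  78.65] ang -0.1077 F [ 0.4 -5.5 -2.3] M [-1.043 -0.178 -0.118] w 10.7 q6 0.012
```

Final +0.155, then a hold.

Emit:
move_arm(
  motion=[
    [0,0,0,0,0,0.06,5],
    [0,0,0,0,0,0.12,5],
    [0,0,0.05,0,0,0.155,5],
    [0,0,0.05,0,0,0.155,5],
    [0,0,0.05,0,0,0.155,5],
  ],
)

```text
t: 19.03
ee_pos: [515.5, -37.8, 78.7]
orientation: [3.14, 0.067, 0.002]
ft_force: [1.2, -6.6, -1.2]
width: 10.5
```

```bash
python3 st.py;  python3 - <<'E'
from h import *
im=get_image("wrist")
z=108.5;c=(515,-37.);h=40;s=10
def rect(z,c,h,s):
    w=[[c[0]+h,c[1]+h,z],[c[0]+h,c[1]-h,z],[c[0]-h,c[1]-h,z],[c[0]-h,c[1]+h,z]];n=2*h*s
    return cv2.warpPerspective(im["color"],cv2.getPerspectiveTransform(np.float32([proj(im,p) for p in w]),np.float32([[0,0],[n,0],[n,n],[0,n]])),(n,n),flags=2)
A=rect(z,c,h,s)[:400]
m=(A.min(2)>170)
e=m[250:,:].copy()
cv2.imwrite("pics/end.png",np.hstack([cv2.resize(im["color"],(533,400)),cv2.resize(rect(z,c,h,s)[:,100:650],(260,400))])[:,:,::-1])
print([(d["p"],onz(im,d["location"],90)) for d in mark_of(im,"cover_grip")])
E
```

```text
19.0333 [515.48 -37.84  78.7 ] ang 0.0428 F [ 1.2 -6.6 -1.2] M [-1.03  -0.211  0.059] w 10.5 q6 -0.138
[]
```

View pics/end.png

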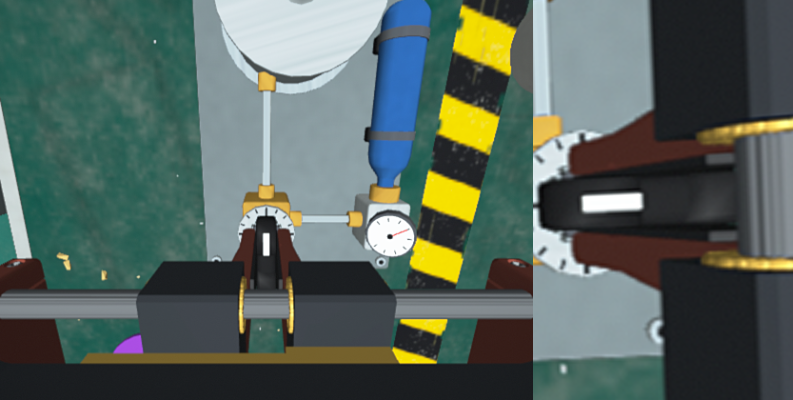

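```bash
python3 - <<'E'
from h import *
a=get_image("scene");b=get_image("side")
for l,z in [("cover_grip",90),("pot_cover",55)]:
    for im in (a,b): print(l,proj(im,(527.8,111.4,z)).round(1),[(round(d["p"],2),d["location"][::-1]) for d in mark_of(im,l)][:4])
E
python3 st.py; python3 -c "from workcell import *; print(close_job())"; python3 st.py
```

```text
cover_grip [232.6 240.2] [(0.69, [231.7, 238.1]), (0.65, [345.7, 212.0]), (0.64, [193.1, 307.6])]
cover_grip [268.4 183.1] [(0.87, [323.1, 326.4]), (0.86, [264.7, 255.5]), (0.77, [272.5, 183.3])]
pot_cover [233.7 249.8] [(0.67, [234.2, 249.8]), (0.64, [292.5, 181.8]), (0.63, [341.3, 218.4])]
pot_cover [268.5 193. ] [(0.83, [263.7, 272.2]), (0.77, [266.0, 194.5]), (0.65, [280.3, 215.5]), (0.58, [325.1, 338.6])]
19.4333 [515.49 -37.85  78.69] ang 0.0428 F [ 0.5 -6.2 -1.9] M [-1.034 -0.172  0.043] w 10.8 q6 -0.138
the job is handed in; nothing more can be done
None
the job is handed in; nothing more can be done
```

The cover is on the pot, the needle was seated and backed off a quarter turn, and the gripper still holds the knob there. I handed the job in at about 19.4 s of the 64 s.

- **Cover:** I lowered the aluminium cover under grip until it met the rim at the predicted height, with about 6 N of contact. I then let it go, and it sat concentric on the pot. At the end, the detected cover positions in the scene and side cameras matched the seated pose within a few pixels. Level was judged by eye in the wrist views, not measured.
- **Valve:** I turned the knob clockwise until the torque rose sharply, to about 0.5 N m. I regripped it on centre and found the seat at a tool angle of −1.529 rad. I then opened it by 1.57 rad to +0.043. The wing ends up parallel to the pipe, and the arm was still and gripping in the last readings (opening 10.8 mm).
- **Disagreements:** The wrist camera put the knob axis about 3 mm off from the station geometry. The forces while turning favoured the geometry, so I used that. A sideways force of about 6 N remains along the wing. The seat angle is about 0.01 rad from what the plate angle predicts.
- **Bystanders:** No planned move touched the loose parts. The screwdriver, marker and heat sink were in place in wrist views partway through. I did not recheck them or the capacitor at the end.

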